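# Wind the plug under the drill guide

### The arm

A 6-joint arm with a two-finger parallel gripper is mounted at the origin on a cart in front of the work surface, level with it; the furniture and walls round the work are solid. World frame = base frame: x ahead of the robot, y to its left, z up, the work surface at z = 0. Lengths are in mm, angles in rad, forces in N, time in s.
With the tool pointing down it reaches from about 375 to 825 mm from the base axis. Payload 5.5 kg.
Tool frame: the origin (TCP) lies midway between the tips of the shut fingers; the grasp point (between the pads) lies 19 mm behind it (arm.hold_point_z is the distance from the TCP to the grasp point, in mm); z points along the fingers, y is the line along which they close (so a half turn about z gives the same grasp; the last joint's range is limited). The gripper opens to 85 mm and grips with 20 to 120 N. Pads are 22 mm wide; open, the fingers measure 114 mm over their backs; the gripper's body (76 mm by 85 mm) begins 54 mm behind the grasp point. The pads swing forward as they close: fully open they stand 13 mm farther back than shut.
Start: joints at [-1.324, 0.314, -0.047, 1.21, 0, 1.571], TCP at [146.578, -581.816, 231.299] pointing down, gripper open.
Joint ranges: [-2.67, 2.67], [-0.69, 1.73], [-1.03, 1.25], [-2.08, 2.16], [-1.42, 1.45], [-3.14, 3.14]. Speed limits (rad/s): [2.39, 2.39, 3.01, 3.14, 3.14, 3.14].

### API

Orientations are given as a rotation vector (axis times angle).
In Python, from plant import status, imaging, workorder, arm gives the robot as it stands.
- The arm moves only by the tool send_rows, never from a script. Its argument "increments" is a list of rows, each a list of 6 numbers: the shift along the tool's x, y, z in m, then the turn, a rotation vector about the tool's x, y, z in degrees. In form: [[tx, ty, tz, ax, ay, az], ...]. A call has exactly 10 rows; each row shifts and turns the commanded pose from where the row before left it, along the tool's axes as they then stand; what a row does not reach is not made up. A row lasts 1/8 s, in which the tool goes at most 62.5 mm and 10.7 degrees, less where a joint would pass 70% of its speed; a pose out of reach is approached as far as the arm can. A call with a gripper value outside its range is refused whole. "claw" is the finger opening in m, from 0 to 0.0854, set as the call begins (left out, the last holds). The fingers move at their own pace and stop on an object; "squeeze" is the grip in N (left out, the last holds). Time passes only in rows, so rows that do not move let the fingers close, or fill a call up. It gives the time, the measured TCP pose, the force, the opening and the grip force at its end, in the units of the state.
- status.sense(): the state, without advancing time (a new reading comes with each control period).
- imaging.capture(name): name is "scene" or "top"; returns the picture (400x640x3 uint8, red, green, blue); there is no depth.
- imaging.camera_model(name): a dict with "fovy" (degrees; the focal length in pixels is half the picture's height over the tangent of half this angle, whatever the lens; pixels are square), "cx", "cy" (the principal point, pixels), "dist" ([k1, k2, p1, p2, k3] as OpenCV has them; the pictures are not rectified), "R" (3x3) and "t" (3): a world point X has camera coordinates R X + t. Camera axes: x right, y down, z forward; pixel columns grow to the right and rows downward; lengths in mm; the calibration is good to about 2 mm. A picture is of the moment at which its call begins. camera_model takes no time and is no camera call.
- workorder.finish_job(): hands the job in; it is judged then, once.
The state is a dict: "time": time; "joint_positions": joint angles; "dq": joint speeds; "effort": joint torques, N m; "tcp_pos": TCP position; "eef_rot": TCP orientation; "force": force on the tool from outside, world axes, zero at the start; "wrist_torque": the same for the moment, N m; "grip_width": finger opening in mm; "grip_force": force on a finger pad.
Only numpy, scipy, OpenCV 4.12 (cv2) and the standard library are available. Lean on these libraries where they do the work, as an engineer would, in place of code of your own. Each camera call takes 0.05 s, during which the arm holds its last target. There are 200 camera calls.

### The job

Two small crank-driven work slides stand on the bench. On the slide that carries the round wooden plug, turn the crank clockwise (seen from above) by its upright handle, through all the turns it needs, until the carriage is fully home against the end block with the plug under the drill guide; then let go. Leave the other slide, with the rectangular block, as it is.

Things in the scene. Friction and masses are not known exactly. Their poses are not given: they have to be found in the camera images.
- plug_knob (a point): Upright black handle (cylinder 22 mm across, 48 mm tall, spins freely on its pin) of the crank whose slide carries the round plug (46 mm). The point is on its axis, 26 mm above its lower end, 96 mm above the bench. It runs round the hub on a level circle of 30 mm radius. The crank arm's top is 68 mm above the bench; on the slides only the two handles stand over 75 mm.
- plug_hub (a point): Point on the fixed upright axis of that crank, at the handle point's height, over the grey gearbox at one end of the slide. Its x axis points along the slide to the end block, whose face is 132 mm from the crank axis. The wooden base, 74 x 185 mm, is fixed to the bench. The other slide's handle stays at least 100 mm away.
- plug_crank (a joint): Turn of that crank in rad, growing clockwise seen from above; starts between 0 and 5. A full turn moves the carriage 16 mm away from the crank; 16.0 is the hard stop, carriage against the end block. At 0 the handle lies on plug_hub's x axis. Needs about 4 N at the handle, stays where left; pushing the carriage does not turn it.
- blank_knob (a point): The like upright handle of the other slide, which carries the rectangular wooden block (40 x 80 mm). To be left alone. The point is on its axis, 96 mm above the bench.

How it is judged:
By the outcome, as a careful person would: the job done as asked, in the order asked, and still so for the second after the job is handed in, with the robot touching nothing.
It also fails if it takes over 58 s, if anything falls off the work surface, if the arm or the gripper's body presses on something with over 40 N, if the wrist force passes 120 N, or if a joint passes its speed limit or range.

## Working session

There is one attempt and no reset: what is moved stays moved. The work goes in short steps, Python scripts to look and compute and a tool call to move; the robot and the scene stay as the last step left them, time stands still between calls to the robot, and variables do not carry over. Pictures are saved under pics/ and viewed, at most 10 in all, crops included, and the job is handed in when it is done.

Besides the shell and the picture viewer there is one more tool, called after "Emit:" as name(argument=value, ...), one argument or row to a line, values as JSON. send_rows: Moves the arm, as the interface text tells. Its arguments: {"type":"object","properties":{"increments":{"type":"array","items":{"type":"array","items":{"type":"number"}}},"claw":{"type":"number"},"squeeze":{"type":"number"}},"required":["increments"]}

```bash
mkdir -p pics; python3 - <<'E'
from plant import status, imaging, workorder, arm
import cv2
s=status.sense();print({k:s[k] for k in('time','tcp_pos','eef_rot','force','grip_width')})
for n in('scene','top'):
    im=imaging.capture(n);cv2.imwrite(f'pics/{n}0.png',im[:,:,::-1]);m=imaging.camera_model(n);print(m)
print(arm.hold_point_z,[a for a in dir(arm) if a[0]!='_'])
E
```

```text
{'time': 0.0, 'tcp_pos': array([ 146.44295688, -581.25375154,  230.42251814]), 'eef_rot': array([-3.11599443e+00, -3.86491841e-01,  3.12701704e-04]), 'force': array([-0.62095677,  0.19496671, -0.03446509]), 'grip_width': 85.25701229760502}
{'fovy': 55.29844606748324, 'cx': 322.04155714520033, 'cy': 203.52976285034308, 'dist': array([0.01532681, 0.        , 0.        , 0.        , 0.        ]), 'R': array([[ 0.57074953, -0.82110919,  0.00496721],
       [-0.57139932, -0.4015071 , -0.71574776],
       [ 0.58970144,  0.40567444, -0.69834122]]), 't': array([-32.5668854 , 493.6574366 , 462.82413776])}
{'fovy': 53.64087870990673, 'cx': 317.3431950246431, 'cy': 199.37147308527608, 'dist': array([-0.06007136,  0.        ,  0.        ,  0.        ,  0.        ]), 'R': array([[ 9.63520758e-03, -9.99952621e-01,  1.38498204e-03],
       [-9.95212476e-01, -9.72422905e-03, -9.72500182e-02],
       [ 9.72588785e-02, -4.41327295e-04, -9.95259019e-01]]), 't': array([322.7272735 , 521.70094185, 886.26178995])}
18.700000000000003 ['MotionError', 'hold_point_z']
```

View pics/scene0.png

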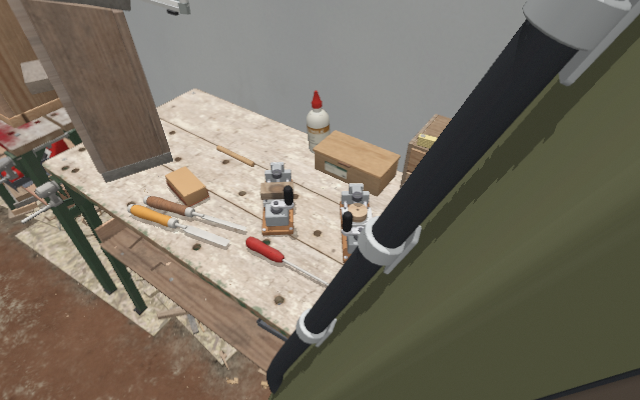

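View pics/top0.png

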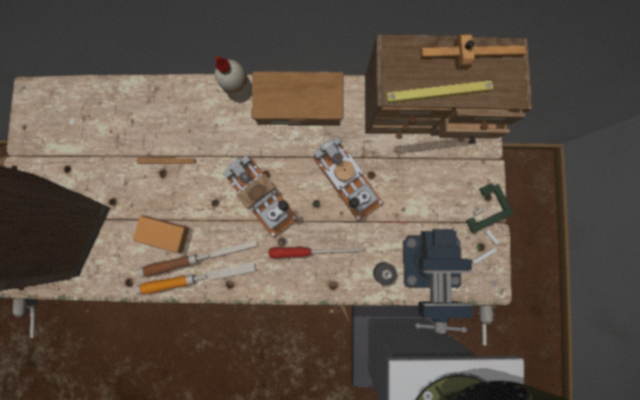

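The round plug's slide is the right one in the top view: plug near (345,171), handle near (354,203). The other slide's handle is near (284,207). Next I'll zoom in.

```bash
python3 - <<'E'
import cv2
a=cv2.imread('pics/top0.png')[130:230,300:400]
b=cv2.imread('pics/scene0.png')[170:270,310:410]
c=cv2.hconcat([cv2.resize(x,(400,400),interpolation=cv2.INTER_CUBIC) for x in(a,b)])
cv2.imwrite('pics/z.png',c)
E
```

```text
(no output)
```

View pics/z.png

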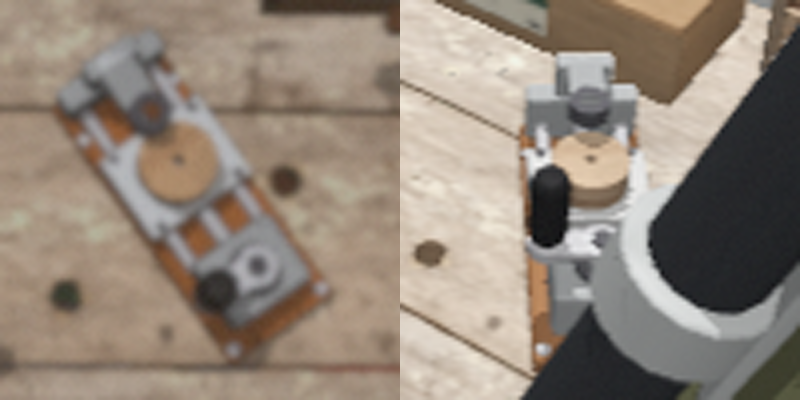

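The left crop (top view) shows the handle at crop (216,289) and the hub boss at (259,265). Base corners are at (330,288), (233,360) and (57,110). In the scene crop the handle spans from (550,170) to (547,245).

```bash
cat > h.py <<'E'
import numpy as np, cv2
from plant import status, imaging
def ray(n,u,v):
    m=imaging.camera_model(n); f=200/np.tan(np.radians(m['fovy']/2))
    K=np.array([[f,0,m['cx']],[0,f,m['cy']],[0,0,1]])
    p=cv2.undistortPoints(np.array([[[u,v]]],float),K,np.array(m['dist'])).ravel()
    R=np.array(m['R']);return -R.T@m['t'],R.T@np.r_[p,1]
def at(n,u,v,z):
    c,d=ray(n,u,v);return c+d*(z-c[2])/d[2]
def px(n,X):
    m=imaging.camera_model(n); f=200/np.tan(np.radians(m['fovy']/2))
    K=np.array([[f,0,m['cx']],[0,f,m['cy']],[0,0,1]])
    return cv2.projectPoints(np.array([X],float),cv2.Rodrigues(np.array(m['R']))[0],np.array(m['t'],float),K,np.array(m['dist']))[0].ravel()
E
python3 - <<'E'
from h import *
t=lambda u,v,z:at('top',300+u/4,130+v/4,z)[:2].round(1)
print('cam',ray('top',0,0)[0])
for z in(96,108,118):print('knob',z,t(216,289,z))
print('hub',t(259,265,70))
A,B,C=[t(*p,15) for p in((330,288),(233,360),(57,110))]
print('corners',A,B,C,np.linalg.norm(A-B),np.linalg.norm(B-C),np.degrees(np.arctan2(*(C-B)[::-1])),np.degrees(np.arctan2(*(B-A)[::-1])))
print('plug',t(179,160,50))
print('scene knob', at('scene',347.2,222,96))
E
```

```text
cam [429.89691429 328.17625403 932.34849466]
knob 96 [506.2 249.9]
knob 108 [505.1 251. ]
knob 118 [504.2 251.9]
hub [522.1 223.8]
corners [514.9 175.7] [472.4 232.4] [618.6 336. ] 70.8600028224668 179.18537886780834 35.32208550392644 126.85372610252152
plug [583.4 266.5]
scene knob [503.04451945 246.97545578  96.        ]
```

Emit:
send_rows(
  increments=[
    [0,0,0,0,0,-9.5],
    [0,0,0,0,0,-9.5],
    [0,0,0,0,0,-9.5],
    [0,0,0,0,0,-9.5],
    [0,0,0,0,0,-9.5],
    [0,0,0,0,0,-9.5],
    [0,0,0,0,0,-9.5],
    [0,0,0,0,0,-9.5],
    [0,0,-0.025,0,0,0],
    [0,0,-0.025,0,0,0],
  ],
  claw=0.05,
  squeeze=30,
)

```text
time: 1.35
tcp_pos: [146.4, -581.2, 281.1]
eef_rot: [-2.218, -2.223, -0.002]
force: [-0.0, -0.1, 0.0]
grip_width: 50.1
grip_force: 0.0
```

```bash
python3 - <<'E'
from h import *
s=status.sense();print(s['tcp_pos'],s['eef_rot'],s['joint_positions'])
print(cv2.Rodrigues(s['eef_rot'])[0].round(3))
print(at('top',440,230,150),at('top',284,207,96))
E
```

```text
[ 146.42960756 -581.22744126  281.06381443] [-2.21751090e+00 -2.22300466e+00 -1.60600966e-03] [-1.32401064e+00  3.00960642e-01  4.82614045e-02  1.32005641e+00
  1.84854952e-05  2.44311287e-01]
[[-0.002  1.    -0.   ]
 [ 1.     0.002  0.002]
 [ 0.002 -0.    -1.   ]]
[447.63518316  83.74072461 150.        ] [494.67930085 398.36643043  96.        ]
```

Emit:
send_rows(
  increments=[
    [0.04,0.038,0,0,0,0],
    [0.04,0.038,0,0,0,0],
    [0.04,0.038,0,0,0,0],
    [0.04,0.038,0,0,0,0],
    [0.04,0.038,0,0,0,0],
    [0.04,0.038,0,0,0,0],
    [0.04,0.038,0,0,0,0],
    [0.04,0.038,0,0,0,0],
    [0.04,0.038,0,0,0,0],
    [0.04,0.038,0,0,0,0],
  ],
)

```text
time: 2.6
tcp_pos: [526.4, -179.3, 281.0]
eef_rot: [-2.218, -2.224, 0.001]
force: [0.1, -0.7, -0.4]
grip_width: 50.0
grip_force: 0.0
```

Emit:
send_rows(
  increments=[
    [0.046,0,0,0,0,0],
    [0.046,0,0,0,0,0],
    [0.046,0,0,0,0,0],
    [0.046,0,0,0,0,0],
    [0.046,0,0,0,0,0],
    [0.046,0,0,0,0,0],
    [0.046,0,0,0,0,0],
    [0.046,-0.007,0.025,0,0,0],
    [0.046,-0.007,0.03,0,0,0],
    [0.02,-0.007,0.03,0,0,0],
  ],
)

```text
time: 3.85
tcp_pos: [502.9, 255.3, 195.0]
eef_rot: [-2.216, -2.226, -0.0]
force: [0.4, -0.2, 0.6]
grip_width: 49.9
grip_force: 0.0
```

```bash
python3 - <<'E'
from h import *
s=status.sense();print(s['tcp_pos'],s['eef_rot'],s['joint_positions'])
a=imaging.capture('top')[140:240,310:410,::-1]
b=imaging.capture('scene')[150:250,300:400,::-1]
cv2.imwrite('pics/z2.png',cv2.hconcat([cv2.resize(x,(400,400),interpolation=cv2.INTER_CUBIC) for x in(a,b)]))
for z in(70,96,118):print(px('scene',[505,250,z]))
E
```

```text
[502.88091443 255.31258757 194.9983574 ] [-2.21588676e+00 -2.22641446e+00 -2.90970032e-05] [ 4.69560826e-01  2.63012404e-01 -1.98434263e-01  1.10945800e+00
  3.88101119e-04  2.03561739e+00]
[345.86255619 229.17711681]
[346.46777891 220.82472823]
[347.00217941 213.45406274]
```

View pics/z2.png

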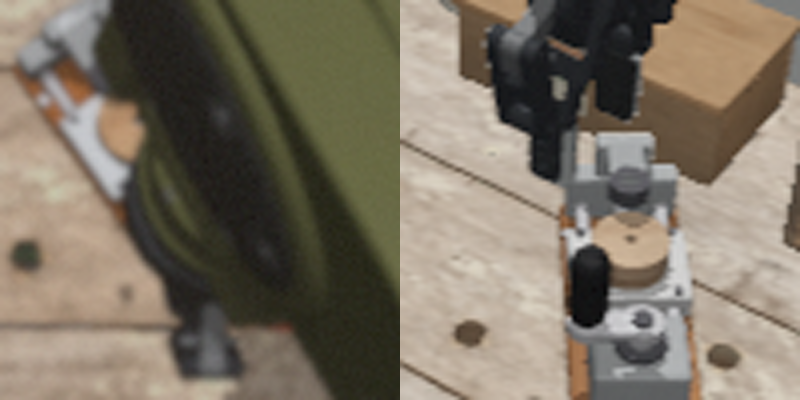

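The scene crop shows the handle from (592,250) to (588,320), which agrees with (505,249). I'll go down over it.

Emit:
send_rows(
  increments=[
    [-0.006,0.0025,0,0,0,0],
    [0,0,0.02,0,0,0],
    [0,0,0.02,0,0,0],
    [0,0,0.02,0,0,0],
    [0,0,0.015,0,0,0],
    [0,0,0.015,0,0,0],
    [0,0,0.014,0,0,0],
    [0,0,0.014,0,0,0],
    [0,0,0,0,0,0],
    [0,0,0,0,0,0],
  ],
)

```text
time: 5.2
tcp_pos: [506.2, 247.3, 78.5]
eef_rot: [2.218, 2.224, 0.0]
force: [0.6, 0.3, -0.2]
grip_width: 49.9
grip_force: 0.0
```

```bash
python3 - <<'E'
from h import *
b=imaging.capture('scene')[170:250,300:400,::-1]
cv2.imwrite('pics/z3.png',cv2.resize(b,(600,480),interpolation=cv2.INTER_CUBIC))
print(at('scene',361.3,230.5,72))
E
```

```text
[519.02638207 220.37660166  72.        ]
```

View pics/z3.png

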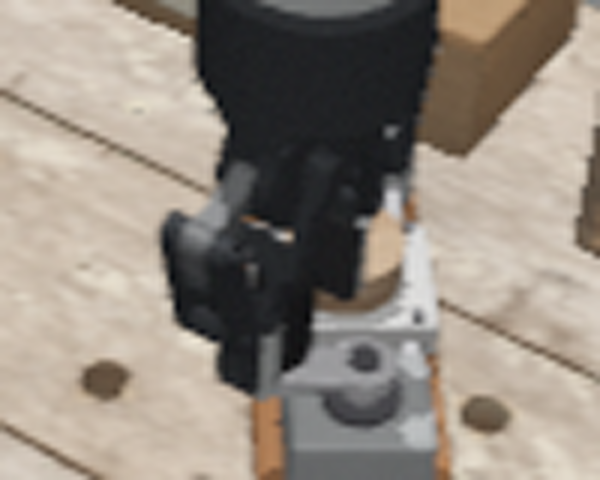

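The handle appears to be hidden between the two fingers, with the crank arm running from beneath them to the hub at about (365,355). Closing gently.

Emit:
send_rows(
  increments=[
    [0,0,0,0,0,0],
    [0,0,0,0,0,0],
    [0,0,0,0,0,0],
    [0,0,0,0,0,0],
    [0,0,0,0,0,0],
    [0,0,0,0,0,0],
    [0,0,0,0,0,0],
    [0,0,0,0,0,0],
    [0,0,0,0,0,0],
    [0,0,0,0,0,0],
  ],
  claw=0.01,
  squeeze=30,
)

```text
time: 6.5
tcp_pos: [506.1, 247.3, 78.9]
eef_rot: [-2.218, -2.224, -0.001]
force: [-2.5, -0.6, 5.7]
grip_width: 21.0
grip_force: 30.3
```

```bash
python3 - <<'E'
import numpy as np
a=np.radians(122-9*np.arange(41));P=np.round(30*np.c_[np.sin(a),np.cos(a)],1)
d=np.diff(P,axis=0)/1000
for k in range(4):print([[round(float(x),4),round(float(y),4),0,0,0,0] for x,y in d[10*k:10*k+10]])
E
```

```text
[[0.0022, 0.0042, 0, 0, 0, 0], [0.0015, 0.0044, 0, 0, 0, 0], [0.0008, 0.0047, 0, 0, 0, 0], [0.0, 0.0047, 0, 0, 0, 0], [-0.0007, 0.0046, 0, 0, 0, 0], [-0.0014, 0.0045, 0, 0, 0, 0], [-0.0021, 0.0043, 0, 0, 0, 0], [-0.0027, 0.0038, 0, 0, 0, 0], [-0.0033, 0.0033, 0, 0, 0, 0], [-0.0038, 0.0028, 0, 0, 0, 0]]
[[-0.0042, 0.0022, 0, 0, 0, 0], [-0.0044, 0.0015, 0, 0, 0, 0], [-0.0047, 0.0008, 0, 0, 0, 0], [-0.0047, 0.0, 0, 0, 0, 0], [-0.0046, -0.0007, 0, 0, 0, 0], [-0.0045, -0.0014, 0, 0, 0, 0], [-0.0043, -0.0021, 0, 0, 0, 0], [-0.0038, -0.0027, 0, 0, 0, 0], [-0.0033, -0.0033, 0, 0, 0, 0], [-0.0028, -0.0038, 0, 0, 0, 0]]
[[-0.0022, -0.0042, 0, 0, 0, 0], [-0.0015, -0.0044, 0, 0, 0, 0], [-0.0008, -0.0047, 0, 0, 0, 0], [0.0, -0.0047, 0, 0, 0, 0], [0.0007, -0.0046, 0, 0, 0, 0], [0.0014, -0.0045, 0, 0, 0, 0], [0.0021, -0.0043, 0, 0, 0, 0], [0.0027, -0.0038, 0, 0, 0, 0], [0.0033, -0.0033, 0, 0, 0, 0], [0.0038, -0.0028, 0, 0, 0, 0]]
[[0.0042, -0.0022, 0, 0, 0, 0], [0.0044, -0.0015, 0, 0, 0, 0], [0.0047, -0.0008, 0, 0, 0, 0], [0.0047, 0.0, 0, 0, 0, 0], [0.0046, 0.0007, 0, 0, 0, 0], [0.0045, 0.0014, 0, 0, 0, 0], [0.0043, 0.0021, 0, 0, 0, 0], [0.0038, 0.0027, 0, 0, 0, 0], [0.0033, 0.0033, 0, 0, 0, 0], [0.0028, 0.0038, 0, 0, 0, 0]]
```

Emit:
send_rows(
  increments=[
    [0.0022,0.0042,0,0,0,0],
    [0.0015,0.0044,0,0,0,0],
    [0.0008,0.0047,0,0,0,0],
    [0.0,0.0047,0,0,0,0],
    [-0.0007,0.0046,0,0,0,0],
    [0,0,0,0,0,0],
    [0,0,0,0,0,0],
    [0,0,0,0,0,0],
    [0,0,0,0,0,0],
    [0,0,0,0,0,0],
  ],
)

```text
time: 7.75
tcp_pos: [528.7, 251.3, 78.9]
eef_rot: [-2.218, -2.224, -0.001]
force: [-2.1, -0.8, 6.0]
grip_width: 21.0
grip_force: 30.3
```

Emit:
send_rows(
  increments=[
    [-0.0014,0.0045,0,0,0,0],
    [-0.0021,0.0043,0,0,0,0],
    [-0.0027,0.0038,0,0,0,0],
    [-0.0033,0.0033,0,0,0,0],
    [-0.0038,0.0028,0,0,0,0],
    [-0.0042,0.0022,0,0,0,0],
    [-0.0044,0.0015,0,0,0,0],
    [-0.0047,0.0008,0,0,0,0],
    [-0.0047,0.0,0,0,0,0],
    [-0.0046,-0.0007,0,0,0,0],
  ],
)

```text
time: 9.0
tcp_pos: [551.7, 216.7, 78.9]
eef_rot: [-2.216, -2.224, -0.005]
force: [-1.0, 4.3, 3.3]
grip_width: 20.8
grip_force: 30.0
```

```bash
python3 - <<'E'
from h import *
b=imaging.capture('scene')[170:250,300:400,::-1]
cv2.imwrite('pics/z4.png',cv2.resize(b,(600,480),interpolation=cv2.INTER_CUBIC))
E
```

```text
(no output)
```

View pics/z4.png

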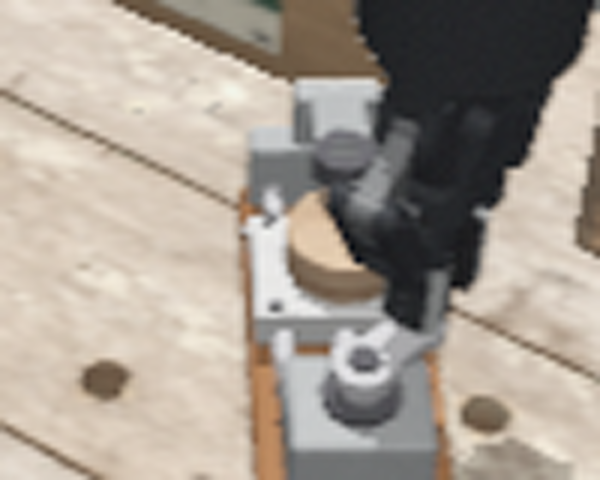

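The crank arm has followed the fingers, which are now at upper right of the hub, and the carriage has moved on. Forces are low, so I'll continue.

Emit:
send_rows(
  increments=[
    [-0.0045,-0.0014,0,0,0,0],
    [-0.0043,-0.0021,0,0,0,0],
    [-0.0038,-0.0027,0,0,0,0],
    [-0.0033,-0.0033,0,0,0,0],
    [-0.0028,-0.0038,0,0,0,0],
    [-0.0022,-0.0042,0,0,0,0],
    [-0.0015,-0.0044,0,0,0,0],
    [-0.0008,-0.0047,0,0,0,0],
    [0.0,-0.0047,0,0,0,0],
    [0.0007,-0.0046,0,0,0,0],
  ],
)

```text
time: 10.3
tcp_pos: [517.1, 192.4, 78.9]
eef_rot: [2.217, 2.222, 0.003]
force: [6.0, 0.6, 1.9]
grip_width: 20.9
grip_force: 29.9
```

Emit:
send_rows(
  increments=[
    [0.0014,-0.0045,0,0,0,0],
    [0.0021,-0.0043,0,0,0,0],
    [0.0027,-0.0038,0,0,0,0],
    [0.0033,-0.0033,0,0,0,0],
    [0.0038,-0.0028,0,0,0,0],
    [0.0042,-0.0022,0,0,0,0],
    [0.0044,-0.0015,0,0,0,0],
    [0.0047,-0.0008,0,0,0,0],
    [0.0047,0.0,0,0,0,0],
    [0.0046,0.0007,0,0,0,0],
  ],
)

```text
time: 11.55
tcp_pos: [492.5, 227.3, 78.8]
eef_rot: [2.218, 2.222, -0.003]
force: [1.3, -4.4, 9.9]
grip_width: 21.0
grip_force: 30.8
```

Emit:
send_rows(
  increments=[
    [0.0045,0.0014,0,0,0,0],
    [0.0043,0.0021,0,0,0,0],
    [0.0038,0.0027,0,0,0,0],
    [0.0033,0.0033,0,0,0,0],
    [0.0028,0.0038,0,0,0,0],
    [0.0022,0.0042,0,0,0,0],
    [0.0015,0.0044,0,0,0,0],
    [0.0008,0.0047,0,0,0,0],
    [0.0,0.0047,0,0,0,0],
    [-0.0007,0.0046,0,0,0,0],
  ],
)

```text
time: 12.8
tcp_pos: [526.4, 251.7, 78.8]
eef_rot: [-2.215, -2.223, 0.002]
force: [-5.7, 1.7, 10.8]
grip_width: 21.0
grip_force: 31.0
```

Emit:
send_rows(
  increments=[
    [-0.0014,0.0045,0,0,0,0],
    [-0.0021,0.0043,0,0,0,0],
    [-0.0027,0.0038,0,0,0,0],
    [-0.0033,0.0033,0,0,0,0],
    [-0.0038,0.0028,0,0,0,0],
    [-0.0042,0.0022,0,0,0,0],
    [-0.0044,0.0015,0,0,0,0],
    [-0.0047,0.0008,0,0,0,0],
    [-0.0047,0.0,0,0,0,0],
    [-0.0046,-0.0007,0,0,0,0],
  ],
)

```text
time: 14.05
tcp_pos: [551.6, 216.9, 78.9]
eef_rot: [-2.216, -2.224, -0.005]
force: [2.8, 4.7, 4.1]
grip_width: 21.5
grip_force: 30.2
```

Emit:
send_rows(
  increments=[
    [-0.0045,-0.0014,0,0,0,0],
    [-0.0043,-0.0021,0,0,0,0],
    [-0.0038,-0.0027,0,0,0,0],
    [-0.0033,-0.0033,0,0,0,0],
    [-0.0028,-0.0038,0,0,0,0],
    [-0.0022,-0.0042,0,0,0,0],
    [-0.0015,-0.0044,0,0,0,0],
    [-0.0008,-0.0047,0,0,0,0],
    [0.0,-0.0047,0,0,0,0],
    [0.0007,-0.0046,0,0,0,0],
  ],
)

```text
time: 15.3
tcp_pos: [516.0, 192.6, 78.9]
eef_rot: [2.218, 2.223, 0.002]
force: [5.6, -0.7, 5.3]
grip_width: 20.9
grip_force: 30.3
```

Emit:
send_rows(
  increments=[
    [0.0014,-0.0045,0,0,0,0],
    [0.0021,-0.0043,0,0,0,0],
    [0.0027,-0.0038,0,0,0,0],
    [0.0033,-0.0033,0,0,0,0],
    [0.0038,-0.0028,0,0,0,0],
    [0,0,0,0,0,0],
    [0,0,0,0,0,0],
    [0,0,0,0,0,0],
    [0,0,0,0,0,0],
    [0,0,0,0,0,0],
  ],
)

```text
time: 16.55
tcp_pos: [496.7, 205.8, 78.8]
eef_rot: [2.218, 2.224, 0.001]
force: [3.0, -0.8, 6.9]
grip_width: 21.2
grip_force: 30.6
```

Emit:
send_rows(
  increments=[
    [0.0021,-0.0012,0,0,0,0],
    [0.0021,-0.001,0,0,0,0],
    [0.0022,-0.0008,0,0,0,0],
    [0,0,0,0,0,0],
    [0,0,0,0,0,0],
    [0,0,0,0,0,0],
    [0,0,0,0,0,0],
    [0,0,0,0,0,0],
    [0,0,0,0,0,0],
    [0,0,0,0,0,0],
  ],
)

```text
time: 17.8
tcp_pos: [493.8, 211.8, 78.8]
eef_rot: [2.218, 2.223, -0.0]
force: [3.4, -2.7, 7.2]
grip_width: 21.1
grip_force: 30.6
```

Emit:
send_rows(
  increments=[
    [0.0012,-0.0004,0,0,0,0],
    [0.0012,-0.0003,0,0,0,0],
    [0.0012,-0.0002,0,0,0,0],
    [0,0,0,0,0,0],
    [0,0,0,0,0,0],
    [0,0,0,0,0,0],
    [0,0,0,0,0,0],
    [0,0,0,0,0,0],
    [0,0,0,0,0,0],
    [0,0,0,0,0,0],
  ],
)

```text
time: 19.05
tcp_pos: [493.5, 212.8, 78.8]
eef_rot: [2.216, 2.218, -0.004]
force: [5.0, -11.2, 8.8]
grip_width: 21.3
grip_force: 30.8
```

Emit:
send_rows(
  increments=[
    [0.001,0,0,0,0,0],
    [0.001,0,0,0,0,0],
    [0,0,0,0,0,0],
    [0,0,0,0,0,0],
    [0,0,0,0,0,0],
    [0,0,0,0,0,0],
    [0,0,0,0,0,0],
    [0,0,0,0,0,0],
    [0,0,0,0,0,0],
    [0,0,0,0,0,0],
  ],
)

```text
time: 20.3
tcp_pos: [493.5, 212.9, 78.8]
eef_rot: [2.215, 2.215, -0.008]
force: [5.1, -16.9, 11.3]
grip_width: 21.0
grip_force: 31.1
```

The hard stop is reached: force rises and the tool no longer moves. Releasing and lifting clear.

Emit:
send_rows(
  increments=[
    [0,0,0,0,0,0],
    [0,0,0,0,0,0],
    [0,0,0,0,0,0],
    [0,0,0,0,0,0],
    [0,0,0,0,0,0],
    [0,0,0,0,0,0],
    [0,0,-0.01,0,0,0],
    [0,0,-0.015,0,0,0],
    [0,0,-0.02,0,0,0],
    [0,0,-0.02,0,0,0],
  ],
  claw=0.05,
)

```text
time: 21.55
tcp_pos: [493.1, 217.9, 145.2]
eef_rot: [2.219, 2.224, 0.002]
force: [-0.5, 0.6, -1.0]
grip_width: 49.9
grip_force: 0.0
```

Emit:
send_rows(
  increments=[
    [0,0,-0.03,0,0,0],
    [0,0,-0.03,0,0,0],
    [0,0,-0.03,0,0,0],
    [0,0,-0.03,0,0,0],
    [-0.04,0,0,0,0,0],
    [-0.04,0,0,0,0,0],
    [-0.04,0,0,0,0,0],
    [-0.04,0,0,0,0,0],
    [0,0,0,0,0,0],
    [0,0,0,0,0,0],
  ],
)

```text
time: 22.8
tcp_pos: [493.3, 58.1, 264.2]
eef_rot: [2.219, 2.223, 0.002]
force: [0.2, -0.7, -1.3]
grip_width: 50.1
grip_force: 0.0
```

```bash
python3 - <<'E'
from h import *
a=imaging.capture('top')[130:230,300:400,::-1]
b=imaging.capture('scene')[150:250,300:400,::-1]
cv2.imwrite('pics/z5.png',cv2.hconcat([cv2.resize(x,(400,400),interpolation=cv2.INTER_CUBIC) for x in(a,b)]))
h=np.array([521.8,222.2])
for c in(15.4,16):
  w=np.radians(35.5)-c;p=h+30*np.array([np.cos(w),np.sin(w)]);print(c,p,px('top',[*p,118])-[300,130],(px('scene',[*p,118])-[300,150])*4)
E
```

```text
15.4 [503.80623903 198.19532199] [79.92315618 72.70620781] [275.24571683 298.2563268 ]
16 [493.39504746 212.54812601] [73.02797543 77.65630533] [239.5698416  298.66026848]
```

View pics/z5.png

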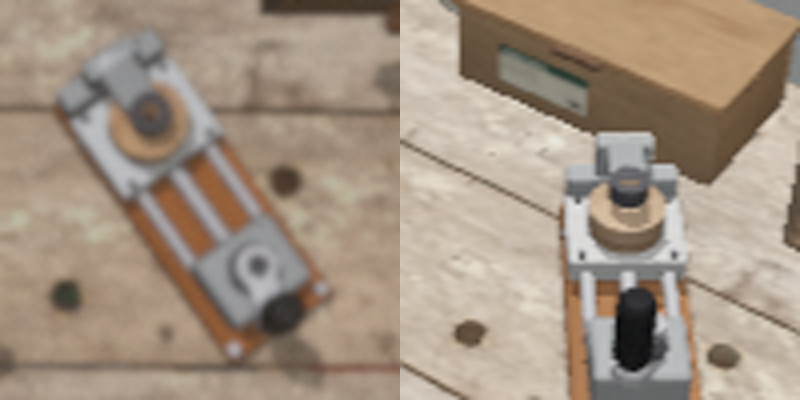

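The carriage sits against the end block with the plug under the drill guide. The handle, at (280,312) in the top crop and (637,293) in the scene crop, matches the predicted position for crank = 16.0.

```bash
python3 -c "
from plant import workorder
print(workorder.finish_job())"
```

```text
the job is handed in; nothing more can be done
None
```

The plug slide's crank was turned clockwise to its hard stop, the carriage is home against the end block with the plug under the drill guide, the handle has been let go, the other slide was not touched, and the job is handed in at about 23 s.

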